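# Tighten the wing nut of the display box clamp

### The arm

A 6-joint arm with a two-finger parallel gripper is mounted at the origin on the work surface. World frame = base frame: x ahead of the robot, y to its left, z up, the work surface at z = 0. Lengths are in m, angles in rad, forces in N, time in s.
With the tool pointing down it reaches from about 0.275 to 0.725 m from the base axis. Payload 15.9 kg.
Tool frame: the origin (TCP) lies on the mounting face of the last link; the fingertips stand 173 mm ahead of it and the grasp point (between the pads) lies 155 mm ahead of it (arm.tcp_to_grasp is the distance from the TCP to the grasp point, in m); z points along the fingers, x is the direction in which the jaws open and shut, and the axes are right-handed (so a half turn about z gives the same grasp; the last joint's range is limited). The gripper opens to 85 mm and grips with 20 to 120 N. Pads are 22 mm wide; open, the fingers measure 114 mm over their backs; the gripper's body (76 mm by 85 mm) begins 54 mm behind the grasp point. The pads swing forward as they close: fully open they stand 13 mm farther back than shut.
Start: joints at [-1.201, 0.213, -0.034, 1.323, 0, 1.571], TCP at [0.181, -0.466, 0.405] pointing down, gripper open.
Joint ranges: [-2.98, 2.98], [-0.74, 1.72], [-1.14, 1.35], [-2.1, 2.04], [-1.57, 1.44], [-3.14, 3.14]. Speed limits (rad/s): [1.89, 1.89, 2.39, 2.57, 3.14, 3.14].

### API

Orientations are given as a 3x3 rotation matrix whose columns are the frame's x, y, z axes.
In Python, from cell import arm, imaging gives the robot as it stands.
- The arm moves only by the shell command python3 -m handwheel 'ROWS' [FORCE]. ROWS is text: rows parted by semicolons, each of 7 numbers parted by spaces: the opening in per cent of the stroke, from 0 (shut) to 100 (fully open), then the shift along the world's x, y, z in mm, then the turn, a rotation vector about the world's x, y, z in degrees. A call has exactly 10 rows; each row is the pose to reach, as a shift and turn from the pose commanded when the call began; what a row does not reach only later rows make up. A row lasts 1/8 s, in which the tool goes at most 62.5 mm and 10.7 degrees, less where a joint would pass 70% of its speed; a pose out of reach is approached as far as the arm can. A call with a gripper value outside its range is refused whole. The fingers move at their own pace and stop on an object; FORCE is the grip in N (left out, the last holds). Time passes only in rows, so rows that repeat a pose let the fingers close, or fill a call up. It gives the time, the measured TCP pose, the force and the opening at its end, in the units of the state.
- arm.state(): the state, without advancing time (a new reading comes with each control period).
- imaging.grab_frame(name): name is "scene" or "top"; returns a dict with "pixels" (480x640x3 uint8, red, green, blue), "fx", "fy", "cx", "cy" (pixels), "view" (4x4, takes a point from world to camera coordinates). Camera axes: x right, y up, looking along -z (the intrinsics and any distortion apply to the point x, -y, -z); pixel columns grow to the right and rows downward; lengths in m; the calibration is good to about 2 mm. A picture is of the moment at which its call begins. There is no depth.
- arm.hand_in(): hands the job in, once; it reports no verdict.
The state is a dict: "clock": time; "joint_positions": joint angles; "joint_velocities": joint speeds; "tau": joint torques, N m; "position": TCP position; "orientation": TCP orientation; "contact_force": force on the tool from outside, world axes, zero at the start; "moment": the same for the moment, N m; "gripper_width": finger opening in m.
Only numpy, scipy, OpenCV 4.12 (cv2) and the standard library are available. Lean on these libraries where they do the work, as an engineer would, in place of code of your own. Each camera call takes 0.05 s, during which the arm holds its last target.

### The job

Two clear storage boxes are strapped to the shop counter, each by a steel strap with a wing nut on top. The nut on the smaller box is loose: turn it clockwise by repeatedly pushing its wings round with a fingertip until it comes up snug against its stop, without forcing it and without pinching or gripping it. Leave the larger box's nut tight, do not move, lift or knock over anything else, and finish with the hand clear.

Things in the scene. Friction and masses are not known exactly. Their poses are not given: they have to be found in the camera images.
- nut_axis (a point): the smaller box's loose wing nut, cast aluminium: point on its vertical axis, 19 mm above its underside (half-way up its two wings). The y axis lies along the wings and turns with the nut, z is up. Each wing reaches to 42 mm from the axis, stands from 6 to 32 mm above the nut's underside, and is 6 mm thick (10 mm over its raised finger pads, 11 to 39 mm from the axis)
- stud_top (a point): top of the fixed steel stud (10 mm across) on which the loose nut turns; it is on the nut's axis, 40 mm above the nut's underside. The nut's hub is 22 mm across and 10 mm high; its underside lies 8 mm above the box's lid (strap and washer are under it)
- nut (a joint): turn of the loose nut, rad: grows clockwise seen from above, 0 at its firm stop (snug), where its wings lie along the strap. It starts 5.5 to 8.5 rad short of the stop (negative). It turns with a steady friction of about 0.08 N m (2 to 4 N at a wing), stays where it is left, and keeps its height
- small_box: the smaller clamped display box, fixed to the counter: clear plastic with lid, 200 mm (its x) by 140 mm (its y), top of the lid 95 mm above the counter, small red-capped jars inside; a dark steel strap 32 mm wide runs over the lid's middle along its y, and the stud and nut are at its centre. Origin: centre of its underside, z up
- large_box: the larger clamped display box, of the same make, fixed: 280 mm (x) by 190 mm (y), top of the lid 140 mm above the counter; its equal wing nut is at its centre, 148 to 188 mm above the counter, already tight. Origin: centre of its underside
- other_nut (a joint): turn of the larger box's nut, rad: 0 is tight, negative is loosened
- shaker: small steel shaker, 28 mm across, 42 mm high, loose, on the smaller box's lid about 80 mm from the nut's axis; origin at the centre of its underside
- shaker2: equal shaker on the larger box's lid
- jar1: glass jar, 68 mm across, 100 mm high, with a red cap, at the far left or right; origin under its centre
- jar2: like jar1, of green glass with a steel cap, at the other side
- bottle1: glass bottle, 66 mm across, 160 mm high, beyond the gap between the boxes; origin under its centre
- beaker: white beaker without a handle, 60 mm across, 80 mm high, between the boxes on the robot side; origin under its centre
Things that resemble listed ones, but are neither listed nor needed, are in the scene too. Leave any black or purple look-alike of the jar1 alone.

How it is judged:
By the outcome, as a careful person would: the job done as asked, in the order asked, and still so for the second after the job is handed in, with the robot touching nothing.
It also fails if it takes over 64 s, if anything falls off the work surface, if the arm or the gripper's body presses on something with over 40 N, if the wrist force passes 120 N, or if a joint passes its speed limit or range.

## Working session

There is one attempt and no reset: what is moved stays moved. The work goes in short steps, Python scripts to look and compute and a shell command to move; the robot and the scene stay as the last step left them, time stands still between calls to the robot, and variables do not carry over. Pictures are saved under pics/ and viewed, and the job is handed in when it is done.

```bash
ls; mkdir -p pics
python3 - <<'E'
from cell import arm, imaging
import cv2,numpy as np
for n in("scene","top"):
    f=imaging.grab_frame(n); cv2.imwrite(f"pics/{n}0.png",f["pixels"][:,:,::-1])
    print(n,{k:(v if k!='view' else np.round(v,4).tolist()) for k,v in f.items() if k!='pixels'})
s=arm.state();print(s)
E
```

```text
pics
scene {'fx': 460.6199094391967, 'fy': 460.6199094391967, 'cx': 318.27591402767774, 'cy': 238.38967123155655, 'view': [[-0.6904, 0.7234, -0.0082, 0.4135], [-0.604, -0.5702, 0.5568, 0.2749], [0.3981, 0.3894, 0.8306, -1.5647], [0.0, 0.0, 0.0, 1.0]]}
top {'fx': 437.28599951771605, 'fy': 437.28599951771605, 'cx': 323.71048569433066, 'cy': 236.3698267280284, 'view': [[0.0237, -0.9997, -0.0035, -0.0575], [0.9932, 0.0232, 0.1137, -0.5816], [-0.1136, -0.0061, 0.9935, -1.6096], [0.0, 0.0, 0.0, 1.0]]}
{'clock': 0.1, 'joint_positions': array([-1.20103652e+00,  2.13304048e-01, -3.49644616e-02,  1.32351230e+00,
       -3.65162034e-06,  1.57077077e+00]), 'joint_velocities': array([ 1.50362399e-05, -3.12854022e-03,  1.69982284e-03,  6.97338910e-05,
        1.73241194e-03, -1.18567147e-03]), 'tau': array([ 1.31490519e-04, -6.87248039e+01,  4.87804699e+01,  1.22274496e-02,
        1.21870935e-04, -3.49430888e-05]), 'position': array([ 0.18064842, -0.46608642,  0.40427967]), 'orientation': array([[ 3.61415140e-01, -9.32404938e-01, -3.59187697e-04],
       [-9.32404487e-01, -3.61415318e-01,  9.16623916e-04],
       [-9.84480601e-04,  3.62645979e-06, -9.99999515e-01]]), 'contact_force': array([ 0.21310121,  1.09374364, -0.15343319]), 'moment': array([-0.01409726, -0.03036092, -0.01674097]), 'gripper_width': 0.08526328531293821}
```

View pics/scene0.png

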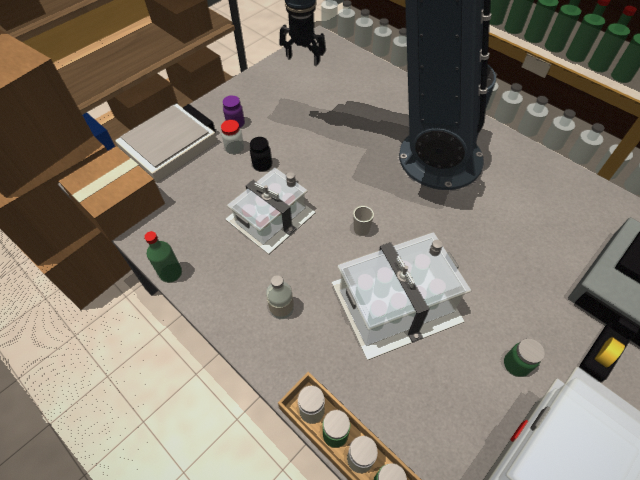

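View pics/top0.png

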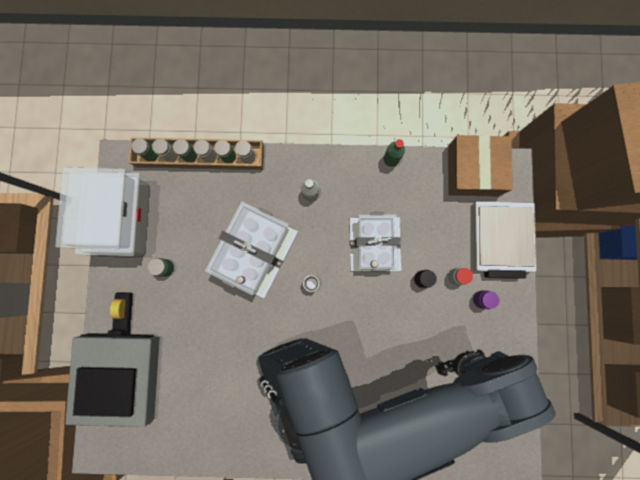

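Scene and top views: the smaller box with the loose nut is at scene ≈(267,192) and top ≈(376,241). The larger box, with the look-alike nut, is at scene ≈(402,272) and top ≈(249,247). I choose the smaller one and will check it in a close crop.

```bash
cat > h.py <<'E'
from cell import arm, imaging
import cv2,numpy as np
def proj(f,P):
    c=f["view"][:3,:3]@np.asarray(P,float)+f["view"][:3,3]
    return np.array([f["cx"]+f["fx"]*c[0]/-c[2], f["cy"]+f["fy"]*-c[1]/-c[2]])
def ray(f,u,v,z):
    R=f["view"][:3,:3];t=f["view"][:3,3];C=-R.T@t
    d=R.T@np.array([(u-f["cx"])/f["fx"],-(v-f["cy"])/f["fy"],-1])
    return C+d*(z-C[2])/d[2]
def crop(f,x,y,w,h,s,name):
    c=f["pixels"][y:y+h,x:x+w,::-1]
    cv2.imwrite(name,cv2.resize(c,None,fx=s,fy=s,interpolation=cv2.INTER_CUBIC))
E
python3 - <<'E'
from h import *
f=imaging.grab_frame("scene"); crop(f,222,160,100,90,8,"pics/s1.png")
g=imaging.grab_frame("top"); crop(g,340,205,72,72,8,"pics/t1.png")
print(ray(g,376,241,.122),ray(f,267,192,.122))
print(f.keys())
E
```

```text
[ 0.56041389 -0.23014396  0.122     ] [ 0.56671424 -0.23381796  0.122     ]
dict_keys(['pixels', 'fx', 'fy', 'cx', 'cy', 'view'])
```

View pics/s1.png

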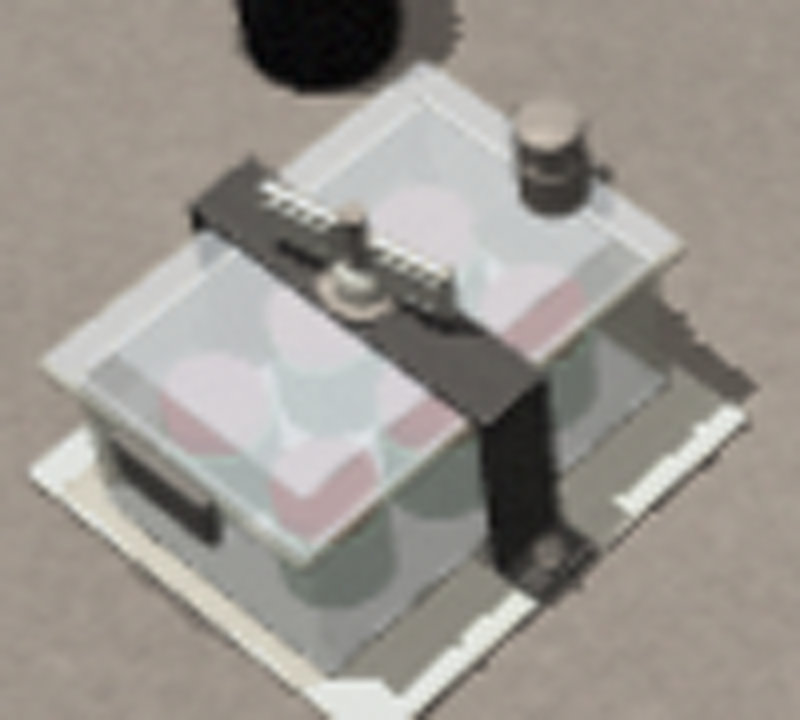

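View pics/t1.png

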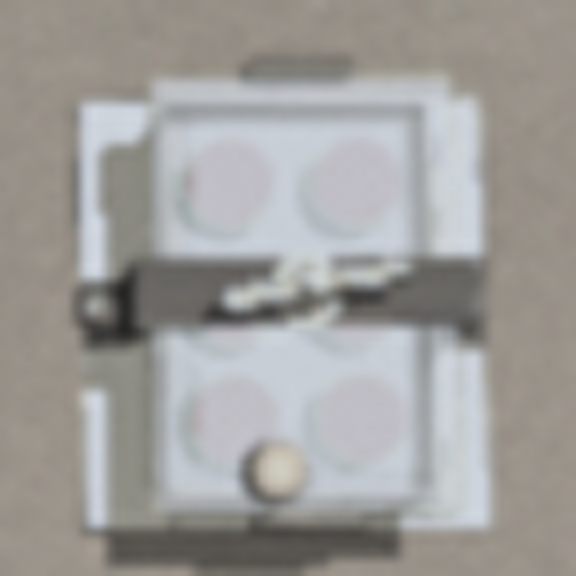

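The crops confirm the smaller box's nut, with its shaker at the robot-side end of the lid. The stud top is at scene ≈(266,186). The wing tips are at top ≈(368,242) and (391,238), so the wings lie close to along the strap.

Run:
```python
from h import *
f=imaging.grab_frame("scene"); g=imaging.grab_frame("top")
def tp(x,y): return 340+(x+.5)/8-.5,205+(y+.5)/8-.5
def sp(x,y): return 222+(x+.5)/8-.5,160+(y+.5)/8-.5
a=ray(g,*tp(225,298),.135);b=ray(g,*tp(410,268),.135)
print("tips",a,b,np.linalg.norm(a-b),(a+b)/2)
print("stud scene",ray(f,*sp(352,208),.143))
a=ray(f,*sp(263,187),.135);b=ray(f,*sp(455,270),.135)
print("tips scene",a,b,np.linalg.norm(a-b),(a+b)/2)
# lid corners
L=[ray(f,*sp(*p),.095) for p in [(425,65),(683,245),(308,562),(42,360)]];print("lid scene",np.round(L,4),np.mean(L,0))
L=[ray(g,*tp(*p),.095) for p in [(152,100),(430,100),(430,510),(152,510)]];print("lid top",np.round(L,4),np.mean(L,0))
print("strap ends top",ray(g,*tp(137,295),.095),ray(g,*tp(485,295),.095))
print("shaker top",ray(g,*tp(278,467),.137),"scene",ray(f,*sp(549,125),.137))
print("blackjar",ray(g,425,278,.1),"bottle",ray(g,310,187,.16),'beaker',ray(g,311,284,.08))
```

```text
tips [ 0.55547631 -0.1994835   0.135     ] [ 0.57063826 -0.28063707  0.135     ] 0.08255778493498794 [ 0.56305729 -0.24006028  0.135     ]
stud scene [ 0.56374887 -0.2399473   0.143     ]
tips scene [ 0.57503109 -0.27629686  0.135     ] [ 0.55410562 -0.19772108  0.135     ] 0.08131438376968825 [ 0.56456836 -0.23700897  0.135     ]
lid scene [[ 0.4714 -0.306   0.095 ]
 [ 0.4673 -0.171   0.095 ]
 [ 0.6596 -0.166   0.095 ]
 [ 0.6656 -0.3027  0.095 ]] [ 0.56599582 -0.23641192  0.095     ]
lid top [[ 0.6492 -0.1691  0.095 ]
 [ 0.6521 -0.2952  0.095 ]
 [ 0.4664 -0.2962  0.095 ]
 [ 0.4634 -0.1718  0.095 ]] [ 0.5577846 -0.2330494  0.095    ]
strap ends top [ 0.56007316 -0.16360526  0.095     ] [ 0.5637376  -0.32043064  0.095     ]
shaker top [ 0.48167119 -0.22332258  0.137     ] scene [ 0.48456649 -0.22086424  0.137     ]
blackjar [ 0.43437148 -0.40836296  0.1       ] bottle [0.74152456 0.00764073 0.16      ] beaker [ 0.40361218 -0.00241627  0.08      ]
```

Both views put the nut axis at about (0.564, −0.2395). The wings lie 11° anticlockwise of the strap, so about 6.47 rad (371°) has to be turned. I will shut the gripper, move above the start point and rotate +261° so the wrist has room to follow clockwise.

```bash
python3 -m handwheel '0 17 12 0 0 0 8; 0 35 24 0 0 0 17; 0 52 37 0 0 0 26; 0 70 50 0 0 0 35; 0 87 62 0 0 0 44; 0 105 74 0 0 0 53; 0 122 86 0 0 0 62; 0 140 99 0 0 0 71; 0 157 111 0 0 0 80; 0 174 124 0 0 0 87' 40
python3 -m handwheel '0 17 12 0 0 0 8; 0 35 24 0 0 0 17; 0 52 37 0 0 0 26; 0 70 50 0 0 0 35; 0 87 62 0 0 0 44; 0 105 74 0 0 0 53; 0 122 86 0 0 0 62; 0 140 99 0 0 0 71; 0 157 111 0 0 0 80; 0 174 124 0 0 0 87'
python3 - <<'E'
from h import *
s=arm.state();print(np.degrees(s["joint_positions"]),s["position"],s["gripper_width"],s["clock"])
o=s["orientation"];print(np.degrees(np.arctan2(o[1,0],o[0,0])))
E
```

```text
clock: 1.55
position: [0.3552, -0.3417, 0.4046]
orientation: [[0.949, 0.316, -0.0], [0.316, -0.949, 0.0], [-0.0, -0.0, -1.0]]
contact_force: [-0.3, -0.9, 0.3]
gripper_width: -0.0001
clock: 2.8
position: [0.5292, -0.2177, 0.4046]
orientation: [[-0.266, 0.964, -0.0], [0.964, 0.266, 0.0], [0.0, -0.0, -1.0]]
contact_force: [0.1, 0.2, -0.1]
gripper_width: 0.0001
[-2.23639744e+01  2.09684527e+01  9.83770845e+00  7.88798653e+01
  2.02686290e-03 -3.78114479e+01] [ 0.52924788 -0.21774559  0.40459883] 0.00013496538922615914 2.8
105.44747281597346
```

```bash
python3 -m handwheel '0 0 0 -8 0 0 9; 0 1 0 -16 0 0 18; 0 1 0 -24 0 0 27; 0 1 0 -32 0 0 36; 0 2 0 -40 0 0 45; 0 2 0 -48 0 0 54; 0 3 0 -56 0 0 63; 0 3 0 -64 0 0 72; 0 3 0 -70 0 0 81; 0 3 0 -70 0 0 87'
python3 - <<'E'
from h import *
s=arm.state();print(np.degrees(s["joint_positions"]),s["position"])
f=imaging.grab_frame("scene"); crop(f,222,130,100,110,5,"pics/s2.png")
g=imaging.grab_frame("top"); crop(g,330,195,100,100,5,"pics/t2.png")
E
```

```text
clock: 4.05
position: [0.5316, -0.2181, 0.3341]
orientation: [[-0.977, -0.215, -0.001], [-0.215, 0.977, 0.0], [0.001, 0.001, -1.0]]
contact_force: [0.3, 0.3, 0.8]
gripper_width: 0.0001
[-2.23103979e+01  2.22281463e+01  1.45739105e+00  6.92869095e+01
  4.13319187e-04 -1.24746289e+02] [ 0.53156127 -0.21812076  0.33409794]
```

View pics/s2.png

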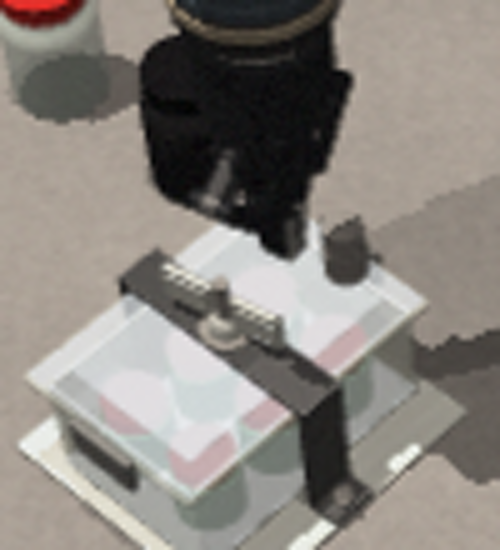

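View pics/t2.png

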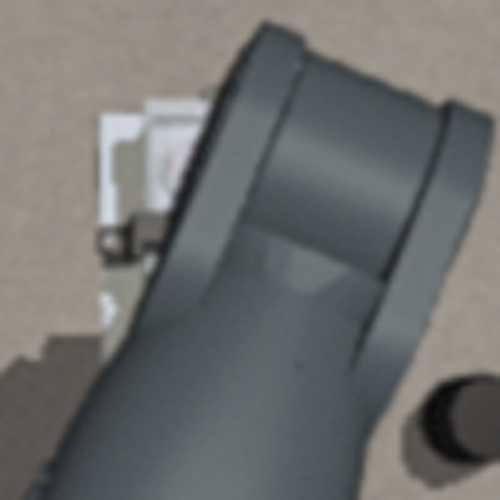

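The scene crop shows the shut fingertip at scene ≈(279,180), on the robot side of the wings and clear of the shaker at ≈(291,180). I descend beside the wing, then begin the push.

```bash
python3 -m handwheel '0 0 0 -6 0 0 0; 0 0 0 -12 0 0 0; 0 0 0 -18 0 0 0; 0 0 0 -24 0 0 0; 0 0 0 -30 0 0 0; 0 0 0 -36 0 0 0; 0 0 0 -40 0 0 0; 0 0 0 -44 0 0 0; 0 0 0 -44 0 0 0; 0 0 0 -44 0 0 0'
python3 - <<'E'
from h import *
s=arm.state();print(s["position"],s["contact_force"])
f=imaging.grab_frame("scene"); crop(f,222,130,100,110,5,"pics/s3.png")
print(proj(f,s["position"]-[0,0,.173]))
A=np.array([.564,-.2395]);p=s["position"][:2]
# push path: follow circle
d=19.5;r=28
print("start offset",1000*(p-A))
for th in range(0,100,9):
    ph=np.radians(102.5-th);u=np.array([np.cos(ph),np.sin(ph)]);t=np.array([-u[1],u[0]])
    print(th,np.round(1000*(A-p)+r*u+d*t,1))
E
```

```text
clock: 5.4
position: [0.5317, -0.2182, 0.2909]
orientation: [[-0.977, -0.211, 0.0], [-0.211, 0.977, -0.0], [-0.0, -0.0, -1.0]]
contact_force: [0.4, 0.4, 0.3]
gripper_width: 0.0003
[ 0.53174841 -0.21819212  0.29085356] [0.43786296 0.40809885 0.26510711]
[279.62663798 188.98690931]
start offset [-32.25158691  21.30787529]
0 [7.2 1.8]
9 [11.1  5.4]
18 [15.5  8.4]
27 [20.4 10.7]
36 [25.5 12.1]
45 [30.8 12.8]
54 [36.2 12.6]
63 [41.5 11.5]
72 [46.5  9.7]
81 [51.2  7.1]
90 [55.4  3.8]
99 [59.  -0.1]
```

View pics/s3.png

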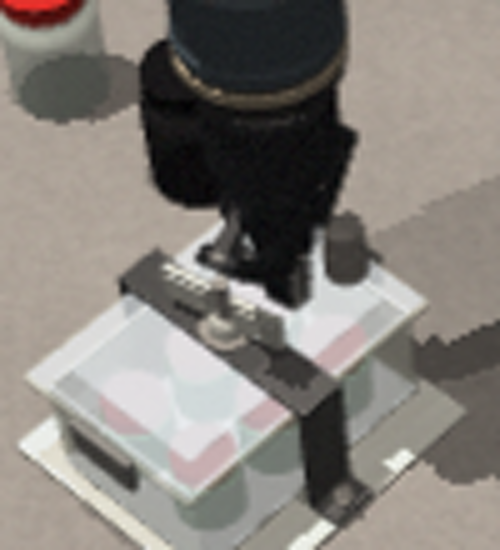

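The fingertip is at scene ≈(280,190), where the pose predicts it, about 6 mm behind the wing. First push: a 90° arc, turning with the wing.

```bash
python3 -m handwheel '0 7 2 0 0 0 0; 0 11 5.5 0 0 0 -9; 0 15.5 8.5 0 0 0 -18; 0 20.5 10.5 0 0 0 -27; 0 25.5 12 0 0 0 -36; 0 31 13 0 0 0 -45; 0 36 12.5 0 0 0 -54; 0 41.5 11.5 0 0 0 -63; 0 46.5 9.5 0 0 0 -72; 0 51 7 0 0 0 -81'
python3 - <<'E'
from h import *
s=arm.state();print(s["position"],s["contact_force"],s["moment"])
f=imaging.grab_frame("scene"); crop(f,222,130,100,110,5,"pics/s4.png")
E
```

```text
clock: 6.7
position: [0.5833, -0.2107, 0.2908]
orientation: [[-0.357, 0.934, 0.0], [0.934, 0.357, 0.001], [0.001, 0.001, -1.0]]
contact_force: [-0.2, 3.4, 1.3]
gripper_width: 0.0001
[ 0.5833333  -0.21073783  0.29075736] [-0.18987203  3.35350098  1.33810176] [0.58039351 0.03280604 0.04673824]
```

View pics/s4.png

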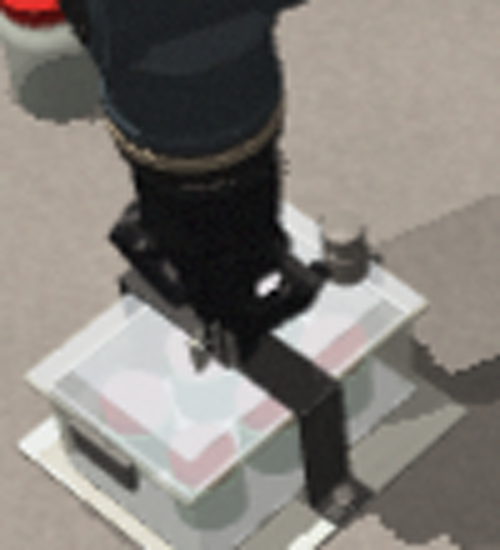

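Force is +3.4 N along y, so the wing (tip at scene ≈(261,200)) is being pushed round as intended. I continue the arc.

```bash
cat >> h.py <<'E'
def arc(ph0,off0,n,step=9,A=None,d=19.5,r=28):
    # shifts (mm) for a push arc from commanded offset off0 (mm from axis) 
    for i in range(1,n+1):
        ph=np.radians(ph0-step*i);u=np.array([np.cos(ph),np.sin(ph)]);t=np.array([-u[1],u[0]])
        print(step*i,np.round(r*u+d*t-off0,1))
def off(ph,d=19.5,r=28):
    ph=np.radians(ph);u=np.array([np.cos(ph),np.sin(ph)]);return r*u+d*np.array([-u[1],u[0]])
E
python3 - <<'E'
from h import *
arc(21.5,off(21.5),10);print();arc(-68.5,off(-68.5),10)
E
```

```text
9 [ 4.2 -3.3]
18 [ 7.9 -7.2]
27 [ 10.8 -11.7]
36 [ 13.1 -16.5]
45 [ 14.5 -21.7]
54 [ 15.2 -27. ]
63 [ 15.  -32.4]
72 [ 14.  -37.6]
81 [ 12.1 -42.6]
90 [  9.5 -47.3]

9 [-3.3 -4.2]
18 [-7.2 -7.9]
27 [-11.7 -10.8]
36 [-16.5 -13.1]
45 [-21.7 -14.5]
54 [-27.  -15.2]
63 [-32.4 -15. ]
72 [-37.6 -14. ]
81 [-42.6 -12.1]
90 [-47.3  -9.5]
```

```bash
python3 -m handwheel '0 4 -3.5 0 0 0 -9; 0 8 -7 0 0 0 -18; 0 11 -11.5 0 0 0 -27; 0 13 -16.5 0 0 0 -36; 0 14.5 -21.5 0 0 0 -45; 0 15 -27 0 0 0 -54; 0 15 -32.5 0 0 0 -63; 0 14 -37.5 0 0 0 -72; 0 12 -42.5 0 0 0 -81; 0 9.5 -47.5 0 0 0 -90'
python3 - <<'E'
from h import *
s=arm.state();print(s["position"],s["contact_force"],s["moment"],np.degrees(s["joint_positions"][5]))
f=imaging.grab_frame("scene"); crop(f,222,130,100,110,5,"pics/s5.png")
E
```

```text
clock: 8.0
position: [0.5928, -0.2587, 0.2908]
orientation: [[0.933, 0.359, 0.001], [0.359, -0.933, -0.0], [0.001, 0.0, -1.0]]
contact_force: [3.0, 1.2, -0.3]
gripper_width: 0.0001
[ 0.59275166 -0.25867208  0.29079613] [ 2.99562524  1.20005555 -0.29311221] [ 0.31977781 -0.45248244  0.02773997] 45.35264395745602
```

View pics/s5.png

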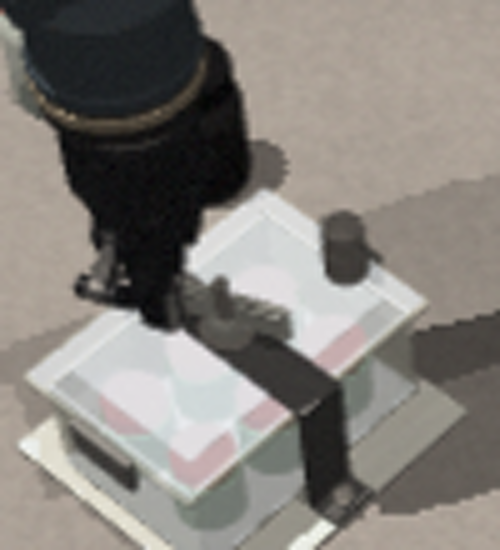

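The wing has followed: tips are at scene ≈(259,188) and (280,195), with the fingertip behind the −y wing and a steady force near 3 N. Third quarter next.

```bash
python3 -m handwheel '0 -3.5 -4 0 0 0 -9; 0 -7 -8 0 0 0 -18; 0 -11.5 -11 0 0 0 -27; 0 -16.5 -13 0 0 0 -36; 0 -21.5 -14.5 0 0 0 -45; 0 -27 -15 0 0 0 -54; 0 -32.5 -15 0 0 0 -63; 0 -37.5 -14 0 0 0 -72; 0 -42.5 -12 0 0 0 -81; 0 -47.5 -9.5 0 0 0 -90'
python3 - <<'E'
from h import *
s=arm.state();print(s["position"],s["contact_force"],s["moment"],np.degrees(s["joint_positions"][5]))
f=imaging.grab_frame("scene"); crop(f,222,130,100,110,5,"pics/s6.png")
A=np.array([564,-239.5])
print("retreat dir CCW: ",off(-158.5,27)-off(-158.5), "to other wing", off(21.5,27)-off(-158.5,27))
E
```

```text
clock: 9.3
position: [0.545, -0.2682, 0.2909]
orientation: [[0.361, -0.933, 0.001], [-0.933, -0.361, -0.001], [0.001, -0.0, -1.0]]
contact_force: [2.4, -1.9, -0.7]
gripper_width: -0.0
[ 0.54497906 -0.26817266  0.29086218] [ 2.35973563 -1.85498631 -0.65365122] [-0.29591106 -0.50482014 -0.02507934] 132.63178974162525
retreat dir CCW:  [ 2.7487592  -6.97813176] to other wing [32.31231756 70.76661737]
```

View pics/s6.png

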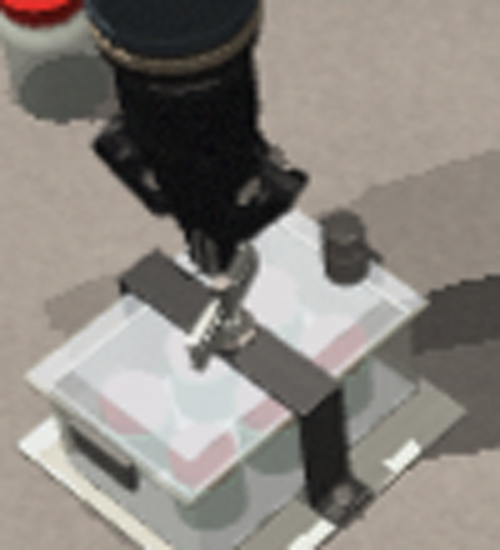

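The wings have turned ~261° (near wing tip at scene ≈(262,200)). The wrist is near its range, so I back off, lift, turn back 180° and come down behind the other wing for the second push.

```bash
python3 -m handwheel '0 3 -7 0 0 0 0; 0 3 -7 15 0 0 0; 0 3 -7 30 0 0 9; 0 3 -7 45 0 0 18; 0 3 -7 45 0 0 27; 0 8 4 45 0 0 36; 0 16 20 45 0 0 45; 0 24 40 45 0 0 54; 0 32 57 45 0 0 63; 0 35 64 45 0 0 72'
python3 -m handwheel '0 0 0 0 0 0 10; 0 0 0 0 0 0 20; 0 0 0 0 0 0 30; 0 0 0 0 0 0 40; 0 0 0 0 0 0 50; 0 0 0 0 0 0 60; 0 0 0 0 0 0 70; 0 0 0 0 0 0 80; 0 0 0 0 0 0 90; 0 0 0 0 0 0 100'
python3 - <<'E'
from h import *
s=arm.state();o=s["orientation"];print(np.degrees(np.arctan2(o[1,0],o[0,0])),s["position"],np.degrees(s["joint_positions"][5]))
f=imaging.grab_frame("scene"); crop(f,222,130,100,110,5,"pics/s7.png")
A=np.array([564,-239.5]);print(off(21.5,28)+A)
E
```

```text
clock: 10.6
position: [0.5803, -0.2034, 0.3367]
orientation: [[0.998, 0.065, 0.001], [0.065, -0.998, -0.0], [0.001, 0.0, -1.0]]
contact_force: [-0.9, -0.4, -0.5]
gripper_width: -0.0
clock: 11.85
position: [0.58, -0.2043, 0.3367]
orientation: [[-0.237, 0.972, 0.001], [0.972, 0.237, -0.0], [-0.0, 0.001, -1.0]]
contact_force: [-0.2, -0.1, 0.6]
gripper_width: 0.0001
103.70125454105525 [ 0.57995353 -0.20429017  0.33671062] -33.106301641558346
[ 579.78965756 -203.18627375]
```

View pics/s7.png

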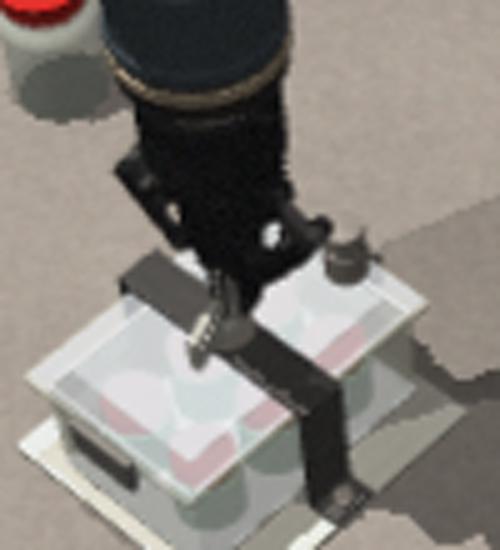

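The fingertip is above and behind the far-side wing (tip at scene ≈(262,200)). I descend and trim the yaw by 8°.

```bash
python3 -m handwheel '0 0 1 -5 0 0 8; 0 0 1 -10 0 0 8; 0 0 1 -16 0 0 8; 0 0 1 -22 0 0 8; 0 0 1 -28 0 0 8; 0 0 1 -34 0 0 8; 0 0 1 -40 0 0 8; 0 0 1 -45 0 0 8; 0 0 1 -45 0 0 8; 0 0 1 -45 0 0 8'
python3 - <<'E'
from h import *
s=arm.state();o=s["orientation"];print(np.degrees(np.arctan2(o[1,0],o[0,0])),s["position"],s["contact_force"])
off0=1000*s["position"][:2]-np.array([564,-239.5]);print(off(21.5)-off0)
arc(21.5,off0,9)
E
```

```text
clock: 13.15
position: [0.5798, -0.2032, 0.2909]
orientation: [[-0.361, 0.932, 0.0], [0.932, 0.361, -0.0], [-0.0, 0.0, -1.0]]
contact_force: [0.2, 0.2, -0.6]
gripper_width: 0.0003
111.18510274064857 [ 0.57978357 -0.20321781  0.2909095 ] [ 0.1685032   0.21001238 -0.57178811]
[ 3.12134398 -7.87701278]
9 [  7.3 -11.2]
18 [ 11.  -15.1]
27 [ 14.  -19.6]
36 [ 16.2 -24.4]
45 [ 17.7 -29.6]
54 [ 18.3 -34.9]
63 [ 18.1 -40.2]
72 [ 17.1 -45.5]
81 [ 15.2 -50.5]
```

```bash
python3 -m handwheel '0 3 -8 0 0 0 0; 0 7 -11 0 0 0 -9; 0 11 -15 0 0 0 -18; 0 14 -19.5 0 0 0 -27; 0 16 -24.5 0 0 0 -36; 0 17.5 -29.5 0 0 0 -45; 0 18 -35 0 0 0 -54; 0 18 -40 0 0 0 -63; 0 17 -45.5 0 0 0 -72; 0 15 -50.5 0 0 0 -81'
python3 - <<'E'
from h import *
s=arm.state();o=s["orientation"];print(np.degrees(np.arctan2(o[1,0],o[0,0])),s["position"],s["contact_force"],s["moment"])
f=imaging.grab_frame("scene"); crop(f,222,130,100,110,5,"pics/s8.png")
o0=off(-59.5);arc(-59.5,o0,20,2)
E
```

```text
clock: 14.4
position: [0.595, -0.2542, 0.2909]
orientation: [[0.867, 0.498, 0.001], [0.498, -0.867, 0.0], [0.001, 0.0, -1.0]]
contact_force: [2.1, 3.3, 1.0]
gripper_width: -0.0001
29.89685194859947 [ 0.59502757 -0.2541836   0.2908896 ] [2.14913292 3.27842997 1.01105032] [ 0.54365429 -0.29277157  0.01460001]
2 [-0.5 -1.1]
4 [-1.1 -2.1]
6 [-1.7 -3.2]
8 [-2.3 -4.2]
10 [-2.9 -5.2]
12 [-3.6 -6.1]
14 [-4.4 -7.1]
16 [-5.1 -8. ]
18 [-5.9 -8.9]
20 [-6.7 -9.7]
22 [ -7.6 -10.6]
24 [ -8.5 -11.4]
26 [ -9.4 -12.2]
28 [-10.3 -12.9]
30 [-11.3 -13.6]
32 [-12.3 -14.3]
34 [-13.3 -14.9]
36 [-14.3 -15.5]
38 [-15.3 -16.1]
40 [-16.4 -16.6]
```

View pics/s8.png

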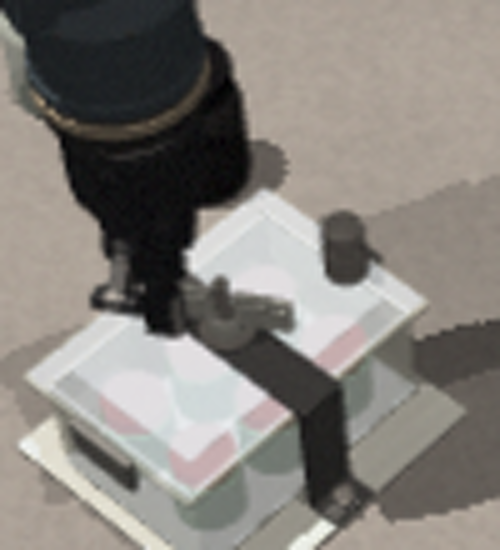

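The wings are about 30° short of the strap (tips at scene ≈(259,188) and (280,193)) with a ~4 N push. From here I use small steps and watch the force.

```bash
python3 -m handwheel '0 -0.5 -1 0 0 0 -2; 0 -1 -2 0 0 0 -4; 0 -1.7 -3.2 0 0 0 -6; 0 -2.3 -4.2 0 0 0 -8; 0 -3 -5.2 0 0 0 -10; 0 -3.6 -6.1 0 0 0 -12; 0 -4.4 -7.1 0 0 0 -14; 0 -5.1 -8 0 0 0 -16; 0 -5.9 -8.9 0 0 0 -18; 0 -6.7 -9.7 0 0 0 -20'
python3 - <<'E'
from h import *
s=arm.state();print(s["position"],s["contact_force"],s["moment"])
f=imaging.grab_frame("scene"); crop(f,222,130,100,110,5,"pics/s9.png")
arc(-79.5,off(-79.5),12,1)
E
```

```text
clock: 15.7
position: [0.5879, -0.2634, 0.2907]
orientation: [[0.985, 0.175, -0.0], [0.175, -0.985, 0.0], [0.0, -0.0, -1.0]]
contact_force: [3.3, -0.3, 2.7]
gripper_width: -0.0
[ 0.5879338  -0.26343748  0.29073857] [ 3.33173477 -0.26214111  2.72548849] [-0.13576853 -0.57558204 -0.02474562]
1 [-0.4 -0.4]
2 [-0.9 -0.8]
3 [-1.3 -1.2]
4 [-1.7 -1.6]
5 [-2.2 -2. ]
6 [-2.6 -2.4]
7 [-3.1 -2.8]
8 [-3.6 -3.1]
9 [-4.  -3.5]
10 [-4.5 -3.9]
11 [-5.  -4.2]
12 [-5.5 -4.5]
```

View pics/s9.png

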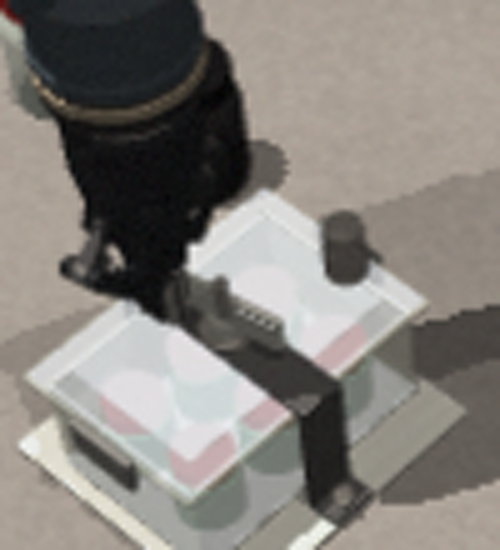

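Wings are now nearly along the strap (tips at scene ≈(258,188) and (278,196)). I go on at half a degree per row.

```bash
python3 -m handwheel '0 -0.2 -0.2 0 0 0 -0.5; 0 -0.4 -0.4 0 0 0 -1; 0 -0.7 -0.6 0 0 0 -1.5; 0 -0.9 -0.8 0 0 0 -2; 0 -1.1 -1 0 0 0 -2.5; 0 -1.3 -1.2 0 0 0 -3; 0 -1.5 -1.4 0 0 0 -3.5; 0 -1.7 -1.6 0 0 0 -4; 0 -1.9 -1.8 0 0 0 -4.5; 0 -2.2 -2 0 0 0 -5'
python3 - <<'E'
from h import *
s=arm.state();print(s["position"],s["contact_force"],s["moment"])
arc(-84.5,off(-84.5),8,1)
E
```

```text
clock: 17.0
position: [0.5858, -0.2654, 0.2907]
orientation: [[0.996, 0.09, 0.0], [0.09, -0.996, 0.0], [0.0, -0.0, -1.0]]
contact_force: [2.4, -1.2, 2.0]
gripper_width: 0.0002
[ 0.58578957 -0.2653811   0.29070533] [ 2.42489514 -1.24377686  2.03235941] [-0.01491945 -0.51933501 -0.00084839]
1 [-0.5 -0.4]
2 [-0.9 -0.8]
3 [-1.4 -1.1]
4 [-1.9 -1.5]
5 [-2.4 -1.8]
6 [-2.8 -2.2]
7 [-3.3 -2.5]
8 [-3.8 -2.8]
```

```bash
python3 -m handwheel '0 -0.2 -0.2 0 0 0 -0.3; 0 -0.3 -0.3 0 0 0 -0.6; 0 -0.5 -0.4 0 0 0 -1; 0 -0.6 -0.5 0 0 0 -1.3; 0 -0.8 -0.6 0 0 0 -1.6; 0 -0.9 -0.8 0 0 0 -2; 0 -1.1 -0.9 0 0 0 -2.3; 0 -1.2 -1 0 0 0 -2.6; 0 -1.4 -1.1 0 0 0 -3; 0 -1.4 -1.1 0 0 0 -3'
python3 - <<'E'
from h import *
s=arm.state();print(s["position"],s["contact_force"],s["moment"])
f=imaging.grab_frame("scene"); crop(f,232,155,60,60,10,"pics/s10.png")
E
```

```text
clock: 18.25
position: [0.5844, -0.2665, 0.2907]
orientation: [[0.999, 0.038, -0.0], [0.038, -0.999, -0.0], [-0.0, 0.0, -1.0]]
contact_force: [2.7, 0.8, 1.7]
gripper_width: 0.0001
[ 0.58440025 -0.26650977  0.29069686] [2.71399332 0.81039841 1.70951509] [ 0.03575912 -0.47344701  0.0848827 ]
```

View pics/s10.png

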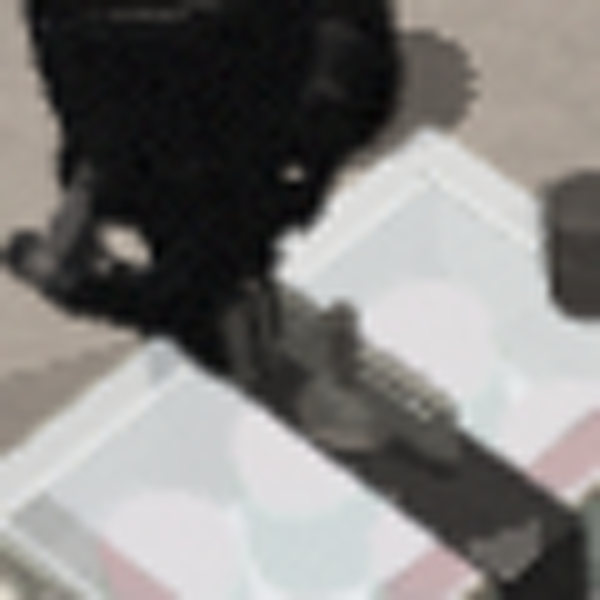

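There is no stop yet: the force is still the friction level of ~3 N, and the wings (far tip at scene ≈(277,197)) are near parallel to the strap. Another 3° in fine steps.

```bash
python3 -m handwheel '0 -0.2 -0.1 0 0 0 -0.3; 0 -0.3 -0.2 0 0 0 -0.6; 0 -0.5 -0.3 0 0 0 -1; 0 -0.7 -0.4 0 0 0 -1.3; 0 -0.8 -0.5 0 0 0 -1.6; 0 -1 -0.7 0 0 0 -2; 0 -1 -0.7 0 0 0 -2; 0 -1 -0.7 0 0 0 -2; 0 -1 -0.7 0 0 0 -2; 0 -1 -0.7 0 0 0 -2'
python3 - <<'E'
from h import *
s=arm.state();print(s["position"],s["contact_force"],s["moment"])
E
```

```text
clock: 19.55
position: [0.5836, -0.2671, 0.2907]
orientation: [[1.0, 0.003, 0.0], [0.003, -1.0, 0.0], [0.0, -0.0, -1.0]]
contact_force: [4.8, 0.2, 0.7]
gripper_width: 0.0002
[ 0.58356441 -0.26713783  0.29072102] [4.75625307 0.16748879 0.67064226] [ 0.13168206 -1.04627493  0.0233341 ]
```

Force has risen to 4.8 N and the moment has doubled, possibly the stop. A tiny further nudge of 0.6 mm, read back.

```bash
python3 -m handwheel '0 -0.2 0 0 0 0 0; 0 -0.4 0 0 0 0 0; 0 -0.6 0 0 0 0 0; 0 -0.6 0 0 0 0 0; 0 -0.6 0 0 0 0 0; 0 -0.6 0 0 0 0 0; 0 -0.6 0 0 0 0 0; 0 -0.6 0 0 0 0 0; 0 -0.6 0 0 0 0 0; 0 -0.6 0 0 0 0 0'
python3 - <<'E'
from h import *
for i in range(3):
    s=arm.state();print(s["position"],s["contact_force"],s["moment"])
E
```

```text
clock: 20.8
position: [0.5833, -0.2671, 0.2909]
orientation: [[1.0, 0.003, 0.001], [0.003, -1.0, 0.0], [0.001, -0.0, -1.0]]
contact_force: [8.2, 0.9, -0.0]
gripper_width: 0.0
[ 0.58329544 -0.26713415  0.29085341] [ 8.17850371  0.87787165 -0.01578239] [ 0.06942022 -1.66502136 -0.02407068]
[ 0.58329544 -0.26713415  0.29085341] [ 8.17850371  0.87787165 -0.01578239] [ 0.06942022 -1.66502136 -0.02407068]
[ 0.58329544 -0.26713415  0.29085341] [ 8.17850371  0.87787165 -0.01578239] [ 0.06942022 -1.66502136 -0.02407068]
```

The force climbs to 8 N while the tool no longer follows fully: the nut is firm at its stop, so I stop pushing. I back straight off the wing, lift, and clear the hand.

```bash
python3 -m handwheel '0 3 0 0 0 0 0; 0 8 0 0 0 0 0; 0 10 0 10 0 0 0; 0 10 0 25 0 0 0; 0 10 0 40 0 0 0; 0 10 0 60 0 0 0; 0 10 0 80 0 0 0; 0 10 0 100 0 0 0; 0 10 0 110 0 0 0; 0 10 0 120 0 0 0'
python3 -m handwheel '0 -35 -20 0 0 0 0; 0 -70 -40 0 0 0 0; 0 -105 -60 0 0 0 0; 0 -140 -80 0 0 0 0; 0 -175 -100 0 0 0 0; 0 -210 -120 0 0 0 0; 0 -240 -140 0 0 0 0; 0 -270 -160 0 0 0 0; 0 -300 -170 0 0 0 0; 0 -300 -170 0 0 0 0'
python3 - <<'E'
from h import *
f=imaging.grab_frame("scene"); crop(f,222,160,100,90,8,"pics/s11.png")
g=imaging.grab_frame("top"); crop(g,340,205,72,72,8,"pics/t11.png"); cv2.imwrite("pics/t12.png",g["pixels"][:,:,::-1])
cv2.imwrite("pics/s12.png",f["pixels"][:,:,::-1])
E
```

```text
clock: 22.05
position: [0.5927, -0.2672, 0.4113]
orientation: [[1.0, 0.003, 0.0], [0.003, -1.0, -0.0], [0.0, 0.0, -1.0]]
contact_force: [-0.0, 0.4, -0.7]
gripper_width: 0.0003
clock: 23.3
position: [0.2912, -0.4377, 0.4108]
orientation: [[1.0, 0.001, -0.0], [0.001, -1.0, 0.0], [-0.0, -0.0, -1.0]]
contact_force: [0.5, -0.8, 0.4]
gripper_width: -0.0001
```

View pics/s11.png

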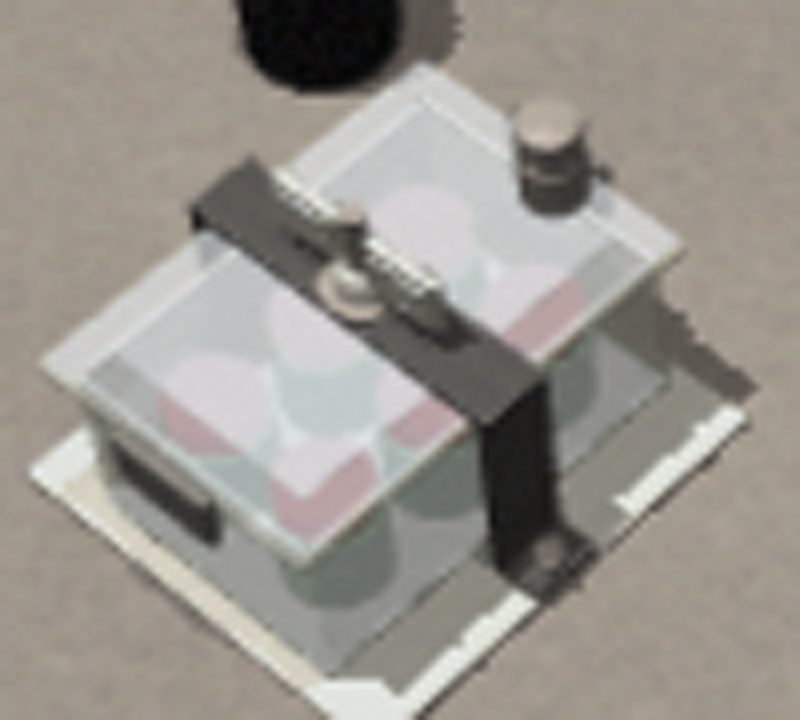

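View pics/t11.png

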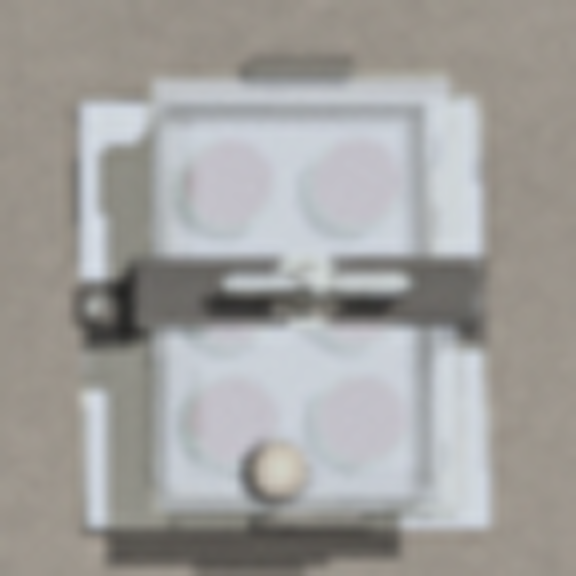

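View pics/s12.png

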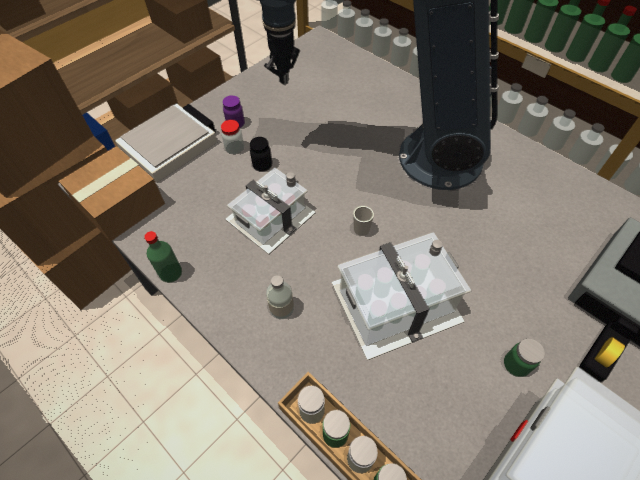

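The wings now lie parallel to the strap (top ≈(368,240) to (391,240)). The shaker, the larger box and everything else look unmoved, and the hand is well clear.

Run:
```python
from h import *
a=cv2.imread("pics/scene0.png").astype(int);b=cv2.imread("pics/s12.png").astype(int)
d=(abs(a-b).max(2)>40)
for n,(x,y,w,h) in dict(large=(330,230,145,125),shaker=(283,170,16,18),beaker=(350,200,28,38),bottle=(262,270,35,50),jars=(215,90,60,80)).items(): print(n,d[y:y+h,x:x+w].sum())
s=arm.state();print(s["clock"],s["contact_force"]);print(arm.hand_in())
```

```text
large 0
shaker 0
beaker 0
bottle 0
jars 0
23.4 [0.30335881 0.08733342 0.04811846]
the job is handed in; nothing more can be done
None
```

The smaller box's wing nut is turned clockwise by about 371° (6.5 rad) and is snug against its stop. I pushed one wing round about 260° with the shut fingertip. Then I lifted, moved behind the other wing and pushed that the last 110° or so in small steps.

- **At the stop:** the push rose from about 3 N to 8 N while the tool stopped following the last 0.6 mm nudge fully. I stopped there and backed off.
- **Last pictures:** the wings lie along the strap. Comparing before and after images showed no change at the larger box and its nut, the shaker on the smaller box, the beaker, the bottle, or the jars next to the smaller box. I did not compare the other far jar by pixels, but it looks unmoved.
- **Hand-in:** I handed the job in at 23.4 s with the hand well clear and the force readings near zero. No check failed or disagreed. The nut angle is judged from the pictures and the force rise, since nothing reads it directly.

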